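Third hand for a candle display shelf

ROBOT

A 7-joint arm with a two-finger parallel gripper is mounted at the origin on the work surface. World frame = base frame: x ahead of the robot, y to its left, z up, the work surface at z = 0. Lengths are in m, angles in rad, forces in N, time in s.
With the tool pointing down it reaches from about 0.4 to 0.925 m from the base axis. Payload 4.1 kg.
Tool frame: the origin (TCP) lies on the mounting face of the last link; the fingertips stand 173 mm ahead of it and the grasp point (between the pads) lies 155 mm ahead of it; z points along the fingers, y is the line along which they close (so a half turn about z gives the same grasp; the last joint's range is limited). The gripper opens to 85 mm and grips with 20 to 120 N. Pads are 22 mm wide; open, the fingers measure 114 mm over their backs; the gripper's body (76 mm by 85 mm) begins 54 mm behind the grasp point. The pads swing forward as they close: fully open they stand 13 mm farther back than shut.
Start: joints at [1.017, 0.398, 0.045, 1.537, -0.019, 1.207, -0.051], TCP at [0.286, -0.584, 0.405] pointing down, gripper open.
Joint ranges: [-2.82, 2.82], [-0.49, 2.23], [-1.37, 1.46], [0, 2.46], [-1.36, 4.5], [0.23, 2], [-2.94, 2.94]. Speed limits (rad/s): [2.57, 2.57, 3.14, 3.14, 3.14, 3.14, 3.14].

INTERFACE

Orientations are given as a unit quaternion [w, x, y, z].
In Python, from plant import move_to, line_to, movej, move_gripper, dwell, solve_ik, grab_frame, camera_model, IKError, hand_in, trace, mark_of, get_time_s, get_q, get_qvel, get_joint_torque, get_tool_pos, get_tool_rot, get_contact_force, get_moment, get_grip_width, get_gripper_force gives the robot as it stands. Calls block until the motion is done:
- move_to(position, orientation): joint-space move of the TCP to a pose.
- line_to(position, velocity=0.15, frame=None): straight line of the TCP; frame=None keeps the orientation; velocity is the mean speed in m/s.
- movej(angles): joint-space move.
- move_gripper(opening): finger opening in m; the grip force is fixed at half the most; returns when the fingers have stopped.
- dwell(seconds).
- solve_ik(position, orientation): joint angles nearest the present ones, or None.
- grab_frame(name): name is "scene" or "top"; returns (picture, depth): 384x512x3 uint8, blue, green, red; 384x512 float32, m along the optical axis (not along the pixel's ray), 0 where there is no reading.
- camera_model(name): a dict with "mtx" (3x3 intrinsics, pixels), "k1" (the pictures are not rectified: a ray, as slopes to the right and down, at radius r is drawn at 1 + k1 r^2 times it, then the intrinsics apply), "cam_to_world" (4x4, takes a point from camera to world coordinates). Camera axes: x right, y up, looking along -z (the intrinsics and any distortion apply to the point x, -y, -z); pixel columns grow to the right and rows downward; lengths in m; the calibration is good to about 2 mm. A picture is of the moment at which its call begins. camera_model takes no time and is no camera call.
A pose or a line that the arm cannot do raises IKError and nothing moves.
- hand_in(): hands the job in; it is judged then, once.
Trained networks look in the newest picture that a camera, given by its name, has taken for a name from the list of things; names that differ only in an ending like _2 or _b are one class to them, and where a whole thing is asked for, a point or a joint stands for the part that bears it (a point fixed in the world has none). Each returns a list of dicts, best first, with "conf" (0 to 1); they miss things now and then, are a little off and sometimes report something else, mostly with a low value. They report only what shows in the picture. A call takes as long as a camera call. They do not tell look-alikes from the thing itself.
- trace(camera, target): "pixels" (384x512 bool, what is visible of it) and "centre" ([column, row] in pixels, amid what is visible of it).
- mark_of(camera, target): "centre" ([column, row] in pixels: a listed point, or the origin of a listed thing).
Readings, each from a call of its own:
- get_time_s(): time.
- get_q(): joint angles.
- get_qvel(): joint speeds.
- get_joint_torque(): joint torques, N m.
- get_tool_pos(): TCP position.
- get_tool_rot(): TCP orientation.
- get_contact_force(): force on the tool from outside, world axes, zero at the start.
- get_moment(): the same for the moment, N m.
- get_grip_width(): finger opening in m.
- get_gripper_force(): force on a finger pad.
Only numpy, scipy, OpenCV 4.12 (cv2) and the standard library are available. Lean on these libraries where they do the work, as an engineer would, in place of code of your own. Each camera call takes 0.05 s, during which the arm holds its last target. There are 200 camera calls.

TASK

Take the dark wood slat from the rack and hold it up, level and still, over the middle of the light panel at the height of the yellow band for two seconds so that its screw holes can be checked. Then be a third hand: press the slat's end, level and square, onto the middle of the blue mark on the jig's spring-backed fence with a steady push of about 8 newtons (red pointers mid-way in the green zones), never driving the fence to the end of its travel, and leave the other things where they stand. Finish while still gripping the slat in the air and pressing, so that a colleague can fasten it: do not put it down or let go.

Things in the scene. Friction and masses are not known exactly. Their poses are not given: they have to be found in the camera images.
- dark_slat: dark brown wooden slat, 130 (its x) x 50 (its y) x 12 (its z) mm, about 70 g, four small screw holes, both ends alike; origin at the centre of its underside. It lies flat on one of the two cork blocks of the rack (either one), underside 40 mm above the table, its long sides overhanging the block by 10 mm, so it can be gripped from above across its 50 mm width at mid-length
- rack: plywood base 130 x 180 x 12 mm with two cork blocks (90 x 30 mm, tops 40 mm above the table) 110 mm apart along its y, one slat on each, slats parallel to the rack's x; fixed; origin under its centre on the table
- light_panel: flat light panel 160 x 120 x 11 mm with a glowing white top, fixed; origin under its centre on the table. A thin steel post 175 mm tall stands off its corner at (85, -85) mm in its frame, with a yellow band from 128 to 152 mm above the table
- view (a point): viewing point: 140 mm above the table over the middle of the light panel, where the slat's centre is to be held; any yaw of the slat will do
- jig: fixed wooden assembly jig; origin on the table under the fence's face at rest, x points into the fence (the way to push). Base board 20 mm thick, from x -110 to +90 and y -95 to +95 mm; the fence; behind it a back block; two low aluminium rails with green zones
- fence (a joint): travel of the spring-backed fence in m: 0 at rest, grows as it is pushed along the jig's +x, end stop at 0.024. The spring gives 1.25 mm per newton from zero (800 N/m): 8 N is 0.010. The red pointers stand in the green zones from 0.006 to 0.015 (4.8 to 12 N)
- mark (a point): centre of the blue mark (60 wide x 22 high mm) on the fence's face, 90 mm above the table; it moves with the fence; axes as the jig's (x into the fence, y along it, z up). The grey fence plate is 130 mm wide, from 25 to 125 mm above the table
- pale_slat: pale twin of the dark slat (same size), the other one on the rack; leave it
- amber_dropper: amber glass dropper bottle, diameter 36, height 98, origin under its centre; leave it
- green_dropper: green glass dropper bottle, diameter 36, height 98, origin under its centre; leave it
- black_cup: black candle cup, diameter 76, height 85, origin under its centre; leave it
- candle_glass: clear candle glass, diameter 72, height 75, origin under its centre; leave it
- lidded_jar: terracotta jar with wooden lid, diameter 72, height 82, origin under its centre; leave it
- screwdriver: orange-handled screwdriver lying flat, about 200 long, for the colleague; leave it
There are look-alikes about, which are no part of the job. Leave any purple look-alike of the dark_slat alone.

How it is judged:
On the way:
1. the slat is held level and still over the light panel at the yellow band's height (horizontal distance between dark_slat and view below 0.03 m and height (world z) of dark_slat between 0.114 and 0.154 m and angle between dark_slat's own z axis and vertical below 0.15 rad and linear speed of dark_slat below 0.03 m/s and contact force between the fingers and dark_slat above 1 N), for 1 s.
At the end, for the whole second after the job is handed in: The fingers still hold the slat in the air, one end pressed on the fence: push between slat and fence 4.5 to 12.5 N and fence travel 5.5 to 15.5 mm, slat centred on the blue mark within 15 mm sideways and 12 mm in height, square to the fence and level within 0.1 rad, at rest (contact force between dark_slat and jig between 4.5 and 12.5 N and value of joint fence between 0.0055 and 0.0155 m and contact force between the fingers and dark_slat above 1 N and x of dark_slat in the frame of mark between -0.072 and -0.058 m and y of dark_slat in the frame of mark between -0.015 and 0.015 m and z of dark_slat in the frame of mark between -0.018 and 0.006 m and angle between the x axis of dark_slat and the x axis of jig, either way round below 0.1 rad and angle between dark_slat's own z axis and vertical below 0.1 rad and linear speed of dark_slat below 0.01 m/s); the arm keeps its last pose, push and grip.
It fails at once if one of the other loose things (pale slat, bottles, cup, glass, jar, screwdriver) is moved by more than 30 mm (distance of any of pale_slat, amber_dropper, green_dropper, black_cup, candle_glass, lidded_jar, screwdriver from where it was at the start of the episode above 0.03 m).
It fails at once if the spring fence is pushed nearly to the end of its 24 mm travel (beyond 22 mm) (value of joint fence above 0.022 m).
It also fails if it takes over 54 s, if anything falls off the work surface, if the arm or the gripper's body presses on something with over 40 N, if the wrist force passes 120 N, or if a joint passes its speed limit or range.

## Working session

There is one attempt and no reset: what is moved stays moved. The work goes in short steps, each a Python script; the robot and the scene stay as the last script left them, time stands still between calls to the robot, and variables do not carry over. Pictures are saved under pics/ and viewed, at most 10 in all, crops included, and the job is handed in when it is done.

```bash
mkdir -p pics; ls
cat > h.py <<'E'
import numpy as np, cv2
from plant import *
def to_world(cam, px, depth):
    """pixels Nx2, depth N -> world Nx3"""
    m=camera_model(cam); px=np.asarray(px,float).reshape(-1,1,2)
    n=cv2.undistortPoints(px,np.array(m["mtx"],float),np.array([m["k1"],0,0,0.])).reshape(-1,2)
    d=np.asarray(depth,float).reshape(-1,1)
    P=np.hstack([n[:,:1]*d,-n[:,1:]*d,-d]); T=np.array(m["cam_to_world"])
    return P@T[:3,:3].T+T[:3,3]
def cloud(cam,mask,dep):
    v,u=np.nonzero(mask&(dep>0)); return to_world(cam,np.c_[u,v],dep[v,u])
def at_height(cam,px,z):
    a,b=to_world(cam,[px,px],[1,2]); t=(z-a[2])/(b[2]-a[2]); return a+t*(b-a)
E
cat > a.py <<'E'
from h import *
fr={}
for c in("scene","top"):
    im,d=grab_frame(c); fr[c]=(im,d); cv2.imwrite(f"pics/{c}0.png",im); np.save(f"{c}_d.npy",d)
    print(c,np.round(camera_model(c)["cam_to_world"],2).tolist())
for c in fr:
    for t in("dark_slat","pale_slat","rack","light_panel","jig","fence"):
        for r in trace(c,t)[:3]:
            p=cloud(c,r["pixels"],fr[c][1]); 
            print(c,t,round(r["conf"],2),np.round(r["centre"]),r["pixels"].sum(),np.round(np.median(p,0),3) if len(p) else "", np.round(np.percentile(p,98,axis=0),3)if len(p) else "")
    for t in("mark","rack","jig","light_panel"):
        print(c,"markof",t,[(round(r["conf"],2),np.round(r["centre"]).tolist()) for r in mark_of(c,t)[:3]])
print(get_time_s())
E
python3 a.py
```

```text
pics
scene [[-0.79, -0.37, 0.49, 1.17], [0.61, -0.48, 0.63, 0.83], [-0.0, 0.8, 0.6, 0.9], [0.0, 0.0, 0.0, 1.0]]
top [[-0.05, 0.97, -0.22, 0.14], [-1.0, -0.05, 0.0, -0.03], [-0.01, 0.22, 0.98, 1.82], [0.0, 0.0, 0.0, 1.0]]
scene dark_slat 0.67 [274. 187.] 246 [ 0.331 -0.114  0.015] [ 0.387 -0.069  0.019]
scene dark_slat 0.64 [204. 156.] 196 [ 0.438 -0.501  0.015] [ 0.486 -0.449  0.02 ]
scene dark_slat 0.63 [232. 182.] 266 [ 0.485 -0.221  0.055] [ 0.545 -0.194  0.059]
scene pale_slat 0.75 [213. 173.] 223 [ 0.502 -0.325  0.055] [ 0.562 -0.3    0.059]
scene rack 0.97 [219. 189.] 570 [ 0.511 -0.248  0.016] [ 0.567 -0.183  0.047]
scene rack 0.2 [233. 179.] 262 [ 0.484 -0.222  0.055] [ 0.545 -0.193  0.059]
scene light_panel 0.72 [237. 222.] 1127 [ 0.597 -0.018  0.015] [0.66  0.043 0.119]
scene light_panel 0.64 [334. 222.] 517 [0.375 0.231 0.076] [0.394 0.254 0.088]
scene jig 0.95 [285. 276.] 3515 [0.659 0.304 0.055] [0.728 0.373 0.128]
scene jig 0.63 [301. 216.] 176 [0.401 0.103 0.047] [0.412 0.114 0.093]
scene fence 0.76 [284. 258.] 856 [0.635 0.28  0.097] [0.699 0.336 0.129]
scene fence 0.
[... 594 characters left out ...]
3 [336. 194.] 493 [ 0.501 -0.335  0.053] [ 0.565 -0.304  0.063]
top rack 0.68 [326. 199.] 600 [ 0.49  -0.281  0.013] [ 0.554 -0.191  0.022]
top light_panel 0.7 [254. 181.] 1215 [ 0.582 -0.023  0.013] [0.656 0.038 0.075]
top jig 0.56 [180. 175.] 2688 [0.62  0.265 0.025] [0.715 0.362 0.127]
top jig 0.35 [192. 237.] 347 [0.357 0.215 0.082] [0.392 0.253 0.091]
top jig 0.23 [323. 200.] 650 [ 0.488 -0.282  0.013] [ 0.554 -0.189  0.024]
top fence 0.7 [175. 170.] 391 [0.63  0.269 0.097] [0.653 0.328 0.132]
top markof mark [(0.75, [177.0, 168.0])]
top markof rack [(0.7, [326.0, 201.0])]
top markof jig [(0.72, [182.0, 174.0])]
top markof light_panel [(0.64, [256.0, 182.0]), (0.48, [253.0, 130.0])]
1.1
```

```bash
python3 -c "
import cv2
a=cv2.imread('pics/scene0.png');b=cv2.imread('pics/top0.png')
cv2.imwrite('pics/s1.png',cv2.resize(a[120:345,130:430],(800,600),interpolation=2));cv2.imwrite('pics/t1.png',cv2.resize(b[90:315,125:425],(800,600),interpolation=2))"
```

```text
(no output)
```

View pics/s1.png

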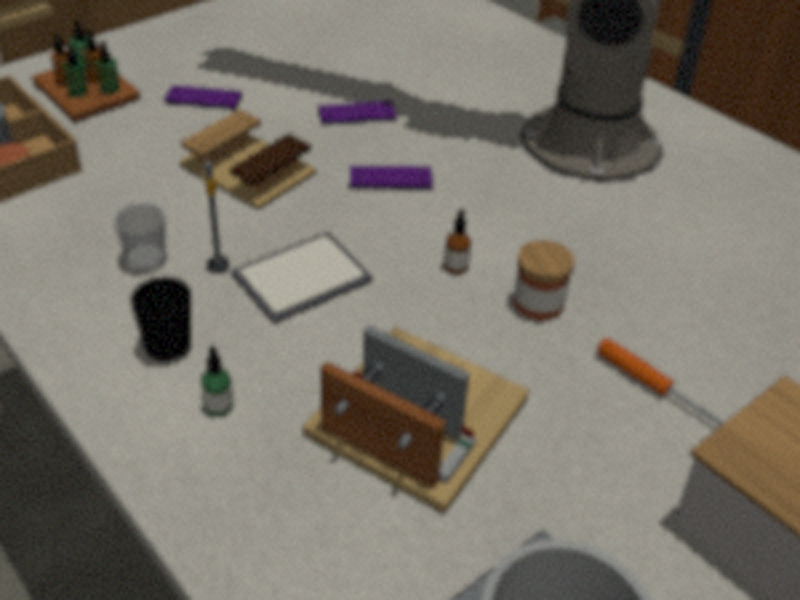

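View pics/t1.png

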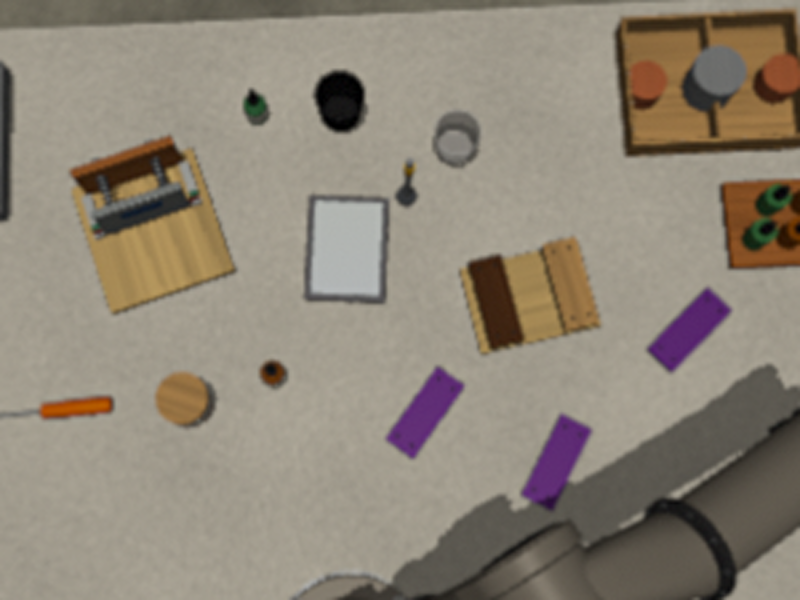

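The dark slat lies on the near-panel block of the rack (top crop 497,302), the three purple ones are decoys. The jig's fence faces the robot (top crop 140,205), and the panel is at (347,248) with its post at (407,185). Next I fit the poses.

```bash
cat > b.py <<'E'
from h import *
from scipy.spatial import cKDTree
C={}
for c in("scene","top"):
    d=np.load(f"{c}_d.npy"); C[c]=cloud(c,np.ones(d.shape,bool),d)
def box(name,lo,hi):
    for c,P in C.items():
        p=P[np.all((P>lo)&(P<hi),1)]
        q=p[:,:2]; n=np.array([len(x) for x in cKDTree(q).query_ball_point(q,0.006)]); p=p[n>3]
        r=cv2.minAreaRect((p[:,:2]*1000).astype(np.float32)); print(name,c,len(p),np.round(r[0]),np.round(r[1]),round(r[2],1),"z",np.round(np.median(p[:,2]),4))
box("slat",[.38,-.28,.046],[.6,-.17,.066])
box("pale",[.40,-.40,.046],[.62,-.285,.066])
box("panel",[.48,-.1,.0085],[.72,.06,.02])
box("jigboard",[.46,.14,.014],[.80,.42,.029])
box("fencetop",[.56,.18,.105],[.80,.40,.127])
box("post",[.62,-.16,.1],[.74,-.05,.19])
for c in C:
    im,d=grab_frame(c)
    P=cloud(c,np.ones(d.shape,bool),np.where(d>0,d,1e-3)).reshape(384,512,3)
    r=trace(c,"fence")[0]["pixels"]
    for nm,m in(("fence",r),):
        p=P[m]; p=p[(p[:,2]>.03)&(p[:,2]<.118)]
        print(c,nm,len(p),np.round(np.percentile(p,[2,50,98],axis=0),3).tolist())
    hsv=cv2.cvtColor(im,cv2.COLOR_BGR2HSV)
    b=cv2.inRange(hsv,(100,90,20),(128,255,255))>0
    b&=np.linalg.norm(P[...,:2]-[.63,.27],axis=2)<.12
    p=P[b]; print(c,"blue",len(p),np.round(np.mean(p,0),3) if len(p) else "")
    print(c,"hue",)
m=mark_of("top","mark")[0]; print(m,at_height("top",m["centre"],.09))
for z,t in((0.0,"jig"),(0.0,"light_panel"),(.0,"rack")):
    m=mark_of("top",t)[0]; print(t,at_height("top",m["centre"],z))
E
python3 b.py
```

```text
slat scene 200 [ 486. -222.] [124.  51.] 12.5 z 0.0548
slat top 415 [ 482. -228.] [130.  51.] 11.1 z 0.0534
pale scene 158 [ 504. -333.] [129.  51.] 11.0 z 0.0553
pale top 422 [ 502. -336.] [129.  51.] 11.0 z 0.0538
panel scene 908 [584. -25.] [141. 168.] 87.1 z 0.0146
panel top 847 [578. -19.] [118. 160.] 85.2 z 0.0133
jigboard scene 1078 [618. 269.] [201. 191.] 17.3 z 0.0227
jigboard top 1475 [617. 264.] [202. 190.] 17.6 z 0.0213
fencetop scene 625 [669. 283.] [ 83. 150.] 18.7 z 0.1198
fencetop top 288 [666. 279.] [ 86. 148.] 17.6 z 0.12
post scene 62 [ 657. -105.] [13. 12.] 50.1 z 0.1481
post top 26 [ 653. -111.] [12. 12.] 25.1 z 0.1578
scene fence 610 [[0.611, 0.217, 0.039], [0.635, 0.285, 0.09], [0.704, 0.337, 0.117]]
scene blue 0 
scene hue
top fence 246 [[0.61, 0.208, 0.033], [0.628, 0.268, 0.078], [0.654, 0.329, 0.116]]
top blue 27 [0.628 0.267 0.09 ]
top hue
{'centre': [178.7, 169.7], 'conf': 0.79} [0.62189313 0.26453483 0.09      ]
jig [0.61391148 0.27895652 0.        ]
light_panel [ 0.57763111 -0.0272884   0.        ]
rack [ 0.48384935 -0.27958659  0.        ]
```

```bash
cat >> h.py <<'E'
from scipy.spatial.transform import Rotation as Ro
SL=np.array([.4835,-.2255]); SY=np.radians(11.2)
JO=np.array([.627,.269]); JY=np.radians(17.5); PAN=np.array([.580,-.021])
def ori(a,flip=False):
    a=a+(np.pi if flip else 0); y=np.array([-np.sin(a),np.cos(a),0]); z=np.array([0,0,-1.]); x=np.cross(y,z)
    q=Ro.from_matrix(np.c_[x,y,z]).as_quat(); return q[[3,0,1,2]]
E
cat > c.py <<'E'
from h import *
print(get_tool_rot(),get_contact_force())
for f in(False,True):
    for p,a in((SL,SY),(PAN,JY),(JO-.075*np.array([np.cos(JY),np.sin(JY)]),JY)):
        for z in(.198,.30,.42):
            q=solve_ik([*p,z],ori(a,f)); print(f,z,None if q is None else np.round(q,2))
E
python3 c.py
```

```text
[5.04647074e-05 9.74248108e-01 2.25478649e-01 3.30231005e-06] [-0.47639372  0.0022015  -0.9915512 ]
False 0.198 [ 0.81  0.5  -0.56  1.99  0.38  0.76  1.79]
False 0.3 [ 0.85  0.35 -0.59  1.92  0.23  0.95  1.91]
False 0.42 [ 0.85  0.21 -0.57  1.78  0.12  1.18  2.01]
False 0.198 [ 0.44  0.58 -0.62  1.87  0.45  0.83  1.46]
False 0.3 [ 0.51  0.45 -0.7   1.8   0.34  1.01  1.55]
False 0.42 [ 0.52  0.32 -0.7   1.67  0.22  1.23  1.65]
False 0.198 [ 0.16  0.72 -0.89  1.8   0.67  0.96  0.85]
False 0.3 [ 0.24  0.61 -1.02  1.73  0.57  1.13  0.92]
False 0.42 [ 0.23  0.46 -0.98  1.6   0.39  1.29  1.06]
True 0.198 [ 0.44  0.45 -0.1   2.    0.07  0.7  -1.08]
True 0.3 [ 0.45  0.3  -0.11  1.93  0.04  0.92 -1.06]
True 0.42 [ 0.45  0.18 -0.11  1.79  0.02  1.17 -1.04]
True 0.198 [ 0.18  0.52 -0.28  1.88  0.2   0.77 -1.47]
True 0.3 [ 0.25  0.39 -0.36  1.81  0.16  0.97 -1.44]
True 0.42 [ 0.27  0.28 -0.38  1.68  0.11  1.2  -1.4 ]
True 0.198 [-0.05  0.61 -0.59  1.81  0.44  0.86 -2.11]
True 0.3 [ 0.09  0.52 -0.77  1.74  0.41  1.05 -2.09]
True 0.42 [ 0.17  0.42 -0.88  1.6   0.34  1.27 -2.03]
```

```bash
cat > d.py <<'E'
from h import *
o=ori(SY,True)
move_to([*SL,.33],o); move_gripper(.075)
line_to([*SL,.198],.12); print("down",get_contact_force(),get_tool_pos())
move_gripper(.03); print("grip",get_grip_width(),get_gripper_force(),get_contact_force())
line_to([*SL,.40],.15); print("up",get_grip_width(),get_gripper_force(),get_contact_force(),get_time_s())
for c in("scene","top"):
    im,d=grab_frame(c); cv2.imwrite(f"pics/{c}2.png",im)
cv2.imwrite("pics/v2.png",np.hstack([cv2.resize(cv2.imread(f"pics/{c}2.png")[s],(400,450)) for c,s in(("scene",np.s_[100:250,170:303]),("top",np.s_[120:270,240:373]))]))
E
python3 d.py
```

```text
down [ 0.61454709 -0.08084972 -0.2767454 ] [ 0.4839225  -0.22568631  0.19870348]
grip 0.049151130153967486 62.647987604141235 [-0.49604235 -1.00670957  5.97322699]
up 0.049116512596679957 61.954604387283325 [ 0.12332091 -0.33922667 -1.06179116] 6.4
```

View pics/v2.png

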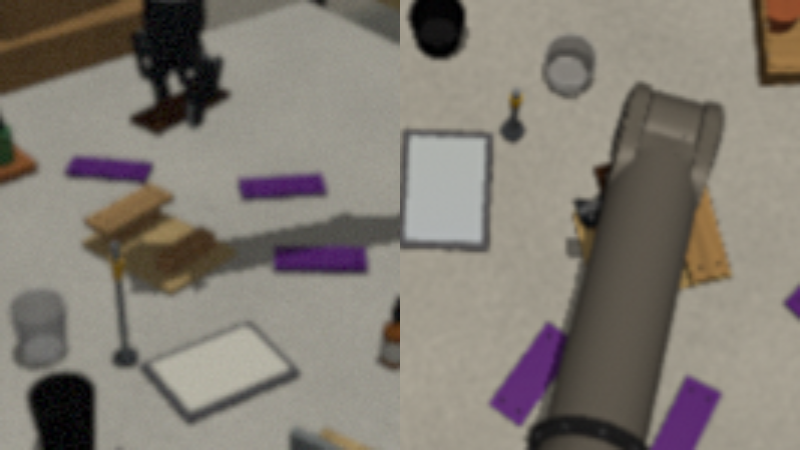

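The slat is gripped level at mid-length (left view, 180,108), and the pale slat has not moved. Next it goes to the panel.

```bash
cat > e.py <<'E'
from h import *
o=ori(JY,True)
move_to([*PAN,.40],o); line_to([*PAN,.293],.12); dwell(2.4)
tp=np.array(get_tool_pos()); print(tp,get_time_s(),get_gripper_force())
im,d=grab_frame("scene")
for r in trace("scene","dark_slat")[:4]:
    p=cloud("scene",r["pixels"],d); m=np.median(p,0)
    if abs(m[2]-.14)<.04 and np.linalg.norm(m[:2]-tp[:2])<.1:
        A=np.c_[p[:,:2]-tp[:2],np.ones(len(p))]; q=p
        for _ in range(4):
            k,*_r=np.linalg.lstsq(A,q[:,2],rcond=None); e=np.abs(A@k-q[:,2])<.004; A,q=A[e],q[e]
        rc=cv2.minAreaRect((q[:,:2]*1000).astype(np.float32)); print(r["conf"],len(q),"slopes,z",k,np.round(rc[0]),np.round(rc[1]),rc[2])
cv2.imwrite("pics/v3.png",cv2.resize(im[120:320,170:370],(600,600)))
E
python3 e.py
```

```text
[ 0.57999966 -0.02100949  0.2930164 ] 10.8417 61.95948243141174
0.48 91 slopes,z [-0.02534098  0.10193453  0.14843177] [606.  -5.] [38. 76.] 86.60235595703125
```

View pics/v3.png

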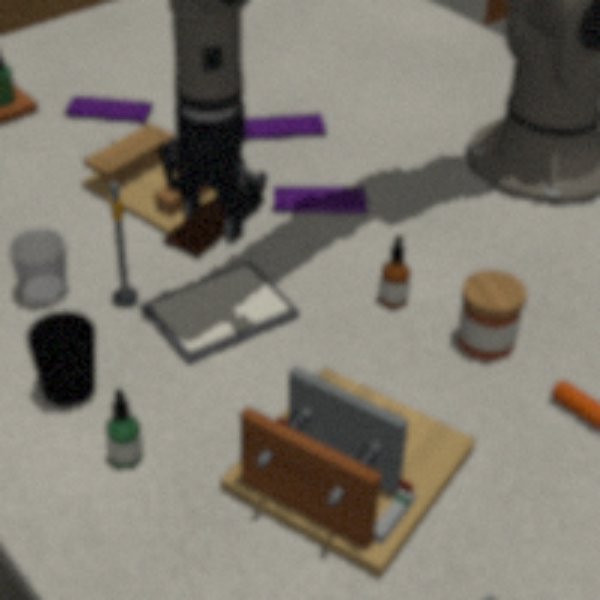

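The slat hangs level over the panel and its fitted top is at about 0.146, which puts the underside at 0.134 as wanted. Next is the jig, using guarded steps.

```bash
cat > f.py <<'E'
from h import *
dx=np.array([np.cos(JY),np.sin(JY)]); Z=.243
P=lambda s,z=Z:[*(JO+s*dx),z]     # s: slat centre along jig x
o=ori(JY,True)
line_to(P(0)[:0]+[*PAN,.36],.15)
move_to(P(-.100,.36),o); line_to(P(-.100),.12); line_to(P(-.078),.06); dwell(.4)
f=lambda: np.mean([np.array(get_contact_force())[:2]@-dx if dwell(.04) is None else 0 for _ in range(4)])
f0=f(); print("tare",f0,get_time_s()); s=-.078
while s<-.045:
    s+=.001; line_to(P(s),.02); F=f()-f0
    print(round(s,4),round(F,2),end="; ")
    if F>7.4: break
dwell(.5); print("\nfinal",s,f()-f0,np.array(get_tool_pos()),get_grip_width(),get_gripper_force(),get_moment(),get_time_s())
E
python3 f.py
```

```text
tare 0.0 14.7833
-0.077 0.0; -0.076 0.0; -0.075 0.0; -0.074 0.0; -0.073 0.0; -0.072 0.0; -0.071 0.0; -0.07 0.0; -0.069 0.0; -0.068 0.0; -0.067 0.0; -0.066 0.0; -0.065 0.0; -0.064 0.0; -0.063 0.0; -0.062 0.0; -0.061 0.0; -0.06 0.0; -0.059 0.0; -0.058 0.0; -0.057 0.0; -0.056 0.0; -0.055 0.0; -0.054 0.0; -0.053 0.0; -0.052 0.0; -0.051 0.0; -0.05 0.0; -0.049 0.0; -0.048 0.0; -0.047 0.0; -0.046 0.0; -0.045 0.0; 
final -0.04499999999999997 0.0 [0.58216458 0.25500373 0.24253134] 0.04904434838919531 62.48558521270752 [-0.63750163  1.9370629  -0.1849789 ] 29.2
```

My force helper always returned 0 because dwell() does not return None, so the push went too far. I'll read the force and back off now.

```bash
cat > g.py <<'E'
from h import *
dx=np.array([np.cos(JY),np.sin(JY)]); Z=.243
P=lambda s,z=Z:[*(JO+s*dx),z]
def f():
    v=[]
    for _ in range(5): dwell(.04); v.append(np.array(get_contact_force()))
    return np.mean(v,0)
def st(n):
    F=f(); t=np.array(get_tool_pos()); print(n,np.round(F,2),"push",round(-F[:2]@dx,2),"s",round((t[:2]-JO)@dx,4),np.round(t,4)); return -F[:2]@dx
st("now"); line_to(P(-.050),.02); dwell(.3); st("a"); line_to(P(-.056),.02); dwell(.3); st("b")
line_to(P(-.085),.05); dwell(.4); st("free"); print(get_time_s())
im,d=grab_frame("scene"); cv2.imwrite("pics/v4.png",cv2.resize(im[170:330,210:370],(600,600)))
E
python3 g.py
```

```text
now [-11.09  -3.35   3.34] push 11.58 s -0.047 [0.5822 0.255  0.2425]
a [-8.16 -2.15  2.4 ] push 8.43 s -0.0511 [0.5782 0.2537 0.2427]
b [-4.67 -1.16 -0.82] push 4.8 s -0.056 [0.5736 0.2522 0.2429]
free [-0.31  0.08 -0.97] push 0.27 s -0.085 [0.546  0.2434 0.243 ]
32.6167
```

View pics/v4.png

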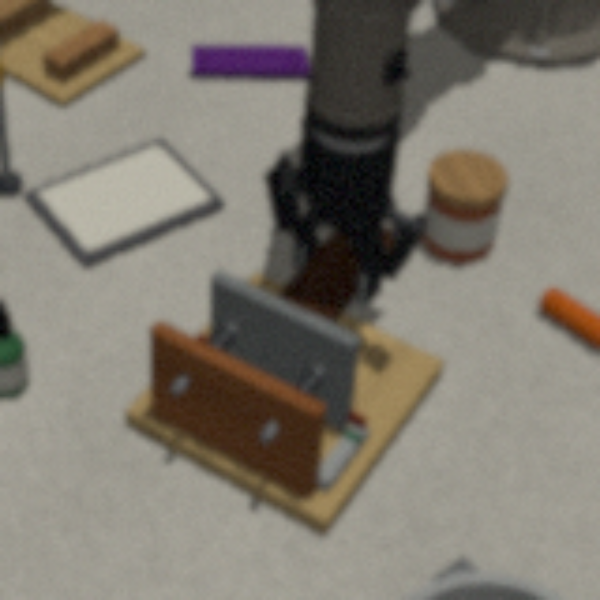

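Peak push was 11.6 N, about 14.5 mm of travel, which is within limits. The slat is free and still held, facing the middle of the fence (picture 325,285). I'll check whether it is still level, then press again.

```bash
cat > k.py <<'E'
from h import *
dx=np.array([np.cos(JY),np.sin(JY)]); dy=np.array([-dx[1],dx[0]])
for c in("scene","top"):
    im,d=grab_frame(c); P=cloud(c,np.ones(d.shape,bool),np.where(d>0,d,1e-3)); B=im.reshape(-1,3)
    t=np.array(get_tool_pos()); L=np.c_[(P[:,:2]-t[:2])@dx,(P[:,:2]-t[:2])@dy,P[:,2]]
    k=(np.abs(L[:,0])<.072)&(np.abs(L[:,1])<.03)&(L[:,2]>.075)&(L[:,2]<.115)
    L=L[k]; A=np.c_[L[:,:2],np.ones(len(L))]; e=np.ones(len(L),bool)
    for _ in range(5):
        kf,*_=np.linalg.lstsq(A[e],L[e,2],rcond=None); e=np.abs(A@kf-L[:,2])<.005
    print(c,len(L),e.sum(),"slope x,y,z0",np.round(kf,3),np.round(np.percentile(L[e],[1,50,99],axis=0),3).tolist())
    q=L[L[:,0]>.015]
    for a in np.arange(-.07,.07,.01):
        w=L[(L[:,0]>=a)&(L[:,0]<a+.01)]
        if len(w)>2: print(round(a,2),len(w),np.round(np.median(w[:,2]),4),np.round([w[:,1].min(),w[:,1].max()],3),end="; ")
    print()
E
python3 k.py
```

```text
scene 359 330 slope x,y,z0 [-0.001 -0.008  0.099] [[-0.057, -0.025, 0.095], [0.018, -0.001, 0.099], [0.058, 0.026, 0.103]]
-0.07 3 0.1 [0.014 0.019]; -0.06 6 0.0988 [0.015 0.025]; -0.05 4 0.0988 [0.022 0.025]; -0.04 10 0.0988 [-0.023 -0.01 ]; -0.03 16 0.0988 [-0.026 -0.001]; -0.02 21 0.0986 [-0.022  0.01 ]; -0.01 36 0.1003 [-0.026  0.019]; 0.0 48 0.0995 [-0.029  0.029]; 0.01 53 0.0992 [-0.029  0.03 ]; 0.02 40 0.0991 [-0.025  0.026]; 0.03 42 0.0992 [-0.023  0.027]; 0.04 41 0.0987 [-0.023  0.026]; 0.05 38 0.0992 [-0.023  0.026]; 
top 3 3 slope x,y,z0 [ 0.224 -1.231  0.137] [[-0.068, 0.019, 0.095], [-0.065, 0.021, 0.097], [-0.062, 0.022, 0.099]]
-0.07 3 0.0972 [0.019 0.023];
```

The slat is level (slope ≈ 0), square, and its underside is at about 0.0845.

```bash
cat > m.py <<'E'
exec(open("g.py").read().split('st("now")')[0])
line_to(P(-.067),.06); dwell(.3); f0=st("tare")
s=-.056; line_to(P(s),.02); dwell(.2); F=st("p")-f0
for _ in range(8):
    if F>7.5: break
    s+=min(.0015,(8-F)/800); line_to(P(s),.02); dwell(.15); F=st("p")-f0
dwell(.6); st("end"); print(get_grip_width(),get_gripper_force(),get_qvel(),get_time_s())
im,d=grab_frame("scene"); cv2.imwrite("pics/v5.png",cv2.resize(im[190:310,220:340],(600,600),interpolation=2))
E
python3 m.py; python3 k.py
```

```text
tare [ 0.03  0.05 -0.98] push -0.04 s -0.067 [0.5631 0.2488 0.243 ]
p [-4.38 -0.98  0.31] push 4.48 s -0.0562 [0.5734 0.2521 0.2428]
p [-5.64 -1.88  0.53] push 5.94 s -0.0549 [0.5746 0.2525 0.2428]
p [-6.28 -2.23  1.27] push 6.66 s -0.0537 [0.5758 0.2529 0.2427]
p [-7.4  -2.14  1.75] push 7.71 s -0.0524 [0.577  0.2533 0.2427]
end [-7.06 -2.13  1.62] push 7.37 s -0.0524 [0.577  0.2533 0.2427]
0.04948133680535142 62.581894397735596 [ 0.00094506  0.00023055  0.00166941 -0.00069804  0.00029357  0.00056433
 -0.0011844 ] 37.4667
scene 316 252 slope x,y,z0 [ 0.012 -0.003  0.099] [[-0.063, -0.028, 0.095], [0.007, -0.002, 0.099], [0.072, 0.027, 0.103]]
-0.07 4 0.098 [0.008 0.014]; -0.06 5 0.0985 [0.015 0.024]; -0.05 4 0.0971 [0.017 0.026]; -0.04 8 0.0981 [-0.023  0.026]; -0.03 14 0.0988 [-0.024  0.001]; -0.02 30 0.0989 [-0.027  0.011]; -0.01 39 0.099 [-0.026  0.018]; 0.0 48 0.0989 [-0.029  0.03 ]; 0.01 56 0.0993 [-0.03   0.029]; 0.02 44 0.0989 [-0.023  0.025]; 0.03 23 0.0992 [-0.025  0.026]; 0.07 40 0.0966 [-0.028  0.027]; 
top 6 6 slope x,y,z0 [0.192 0.411 0.101] [[-0.067, 0.017, 0.091], [-0.063, 0.02, 0.098], [-0.051, 0.022, 0.101]]
-0.07 4 0.0962 [0.017 0.022];
```

View pics/v5.png

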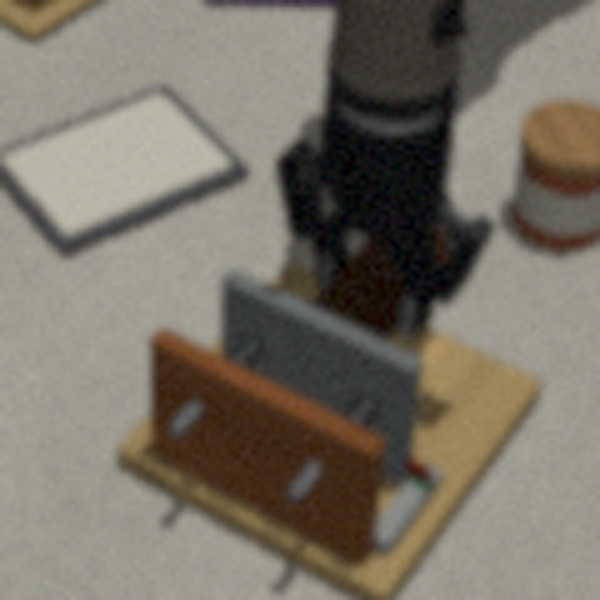

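The slat presses the middle of the fence (picture 370,300) at about 7.5 N. It is level and still, with about 9.5 mm of travel. Handing in.

```bash
python3 -c "
from plant import *
print(hand_in())"
```

```text
the job is handed in; nothing more can be done
None
```

I held the dark slat level over the light panel for over two seconds, then handed in with it gripped and pressing the fence's blue mark at about 7.5 N, level and square; a fault in my force check made the first press reach 11.6 N (fence well short of its stop), so I backed off and pressed again.

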